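# Stroke along the rollers of an upturned machine skate

### The arm

A 6-joint arm with a two-finger parallel gripper is mounted at the origin on the work surface. World frame = base frame: x ahead of the robot, y to its left, z up, the work surface at z = 0. Lengths are in mm, angles in rad, forces in N, time in s.
With the tool pointing down it reaches from about 400 to 925 mm from the base axis. Payload 12.5 kg.
Tool frame: the origin (TCP) lies on the front face of the gripper's body, between the roots of the fingers; the fingertips stand 78 mm ahead of it and the grasp point (between the pads) lies 59 mm ahead of it (env.nose_length is the distance from the TCP to the fingertips, in mm); z points along the fingers, y is the line along which they close (so a half turn about z gives the same grasp; the last joint's range is limited). The gripper opens to 95 mm and grips with 3 to 60 N. Pads are 20 mm wide; open, the fingers measure 119 mm over their backs; the gripper's body (75 mm by 180 mm) begins 59 mm behind the grasp point.
Start: joints at [1.011, 0.491, 1.559, -0, 1.092, -0.106], TCP at [273.973, 561.762, 292.261] pointing down, gripper open.
Joint ranges: [-3.1, 3.1], [-0.84, 2.19], [0.05, 2.79], [-1.13, 4.28], [0.06, 2.93], [-2.69, 2.69]. Speed limits (rad/s): [2.22, 2.22, 2.79, 3.14, 3.14, 3.14].

### API

Orientations are given as [roll, pitch, yaw] about the fixed x, y, z axes, in that order (R = Rz(yaw) Ry(pitch) Rx(roll)).
In Python, from cell import env gives the robot as it stands.
- The arm moves only by the tool jog_arm, never from a script. Its argument "motion" is a list of rows, each a list of 7 numbers: the turn, a rotation vector about the tool's x, y, z in degrees, then the shift along the tool's x, y, z in mm, then the finger opening in mm, from 0 to 95.1. In form: [[wx, wy, wz, x, y, z, hand], ...]. A call has 1 to 10 rows; each row shifts and turns the commanded pose from where the row before left it, along the tool's axes as they then stand; what a row does not reach is not made up. A row lasts 1/8 s, in which the tool goes at most 62.5 mm and 10.7 degrees, less where a joint would pass 70% of its speed; a pose out of reach is approached as far as the arm can. A call is refused whole if a number of a shift passes 62.5 or a number of a turn 10.7, either way. A call with a gripper value outside its range is refused whole. The fingers move at their own pace and stop on an object; the grip force is fixed at half the most. Time passes only in rows, so rows that do not move let the fingers close. It gives the time, the measured TCP pose, the force, the opening and the grip force at its end, in the units of the state.
- env.state(): the state, without advancing time (a new reading comes with each control period).
- env.read_camera(name): name is "side" or "top"; returns a dict with "color" (400x640x3 uint8, red, green, blue), "z_map" (400x640 float32, mm along the optical axis (not along the pixel's ray), 0 where there is no reading), "camera_matrix" (3x3 intrinsics, pixels), "world_to_cam" (4x4, takes a point from world to camera coordinates). Camera axes: x right, y up, looking along -z (the intrinsics and any distortion apply to the point x, -y, -z); pixel columns grow to the right and rows downward; lengths in mm; the calibration is good to about 2 mm. A picture is of the moment at which its call begins.
- env.job_done(): hands the job in; it is judged then, once.
Trained networks look in the newest picture that a camera, given by its name, has taken for a name from the list of things; names that differ only in an ending like _2 or _b are one class to them, and where a whole thing is asked for, a point or a joint stands for the part that bears it (a point fixed in the world has none). Each returns a list of dicts, best first, with "score" (0 to 1); they miss things now and then, are a little off and sometimes report something else, mostly with a low value. They report only what shows in the picture. A call takes as long as a camera call.
- env.recognise(camera, thing): "location" ([column, row] in pixels, amid what is visible of it).
The state is a dict: "t": time; "joints": joint angles; "qvel": joint speeds; "tau": joint torques, N m; "eef_pos": TCP position; "tcp_rot": TCP orientation; "ft_force": force on the tool from outside, world axes, zero at the start; "moment": the same for the moment, N m; "opening": opening from 0.0 (shut) to 1.0 (fully open); "grip_force": force on a finger pad.
Only numpy, scipy, OpenCV 4.12 (cv2) and the standard library are available. Lean on these libraries where they do the work, as an engineer would, in place of code of your own. Each camera call takes 0.05 s, during which the arm holds its last target. There are 200 camera calls.

### The job

New rollers have been fitted in the yellow machine skate that stands upside down on the bench; feel that they run. With the fingertips, stroke lightly along the crowns of its four rollers in one pass, without taking the hand away, from the one next to the drawbar clevis to the one at the plain end, so that each in turn rolls a visible amount (fifteen degrees or more) towards the plain end, never backwards. Do not bear down on the rollers, do not shift or lift the skate, leave everything else on the bench where it is, and finish clear of it all.

Things in the scene. Friction and masses are not known exactly. Their poses are not given: they have to be found in the camera images.
- skate: Yellow steel machine skate, upside down on its rubber pad, not fastened, about 8 kg. Plates 334 mm long (x), 106 mm wide (y), upper edges 82 mm above the bench, 16 mm below the roller crowns. Origin: middle of its underside, on the bench; z up, +x along the row towards the drawbar clevis: two rounded ears, 47 mm over both, 64 mm high, standing 58 mm out. The -x end is a plain plate.
- crown1 (a point): Top of roller 1, middle of its width, on the crown line, 98 mm above the bench; a point of the skate, it does not turn with the roller. Roller 1 is next to the clevis. Cream nylon roller 70 mm diameter, 80 mm wide, axle across the skate (its y), axles 76 mm apart.
- roller1 (a joint): Turn of roller 1 in rad, 0 at the start, no stops; grows when its crown is carried towards the plain end (skate's -x): 10 mm of crown travel is 0.29 rad. Bearing drag about 0.02 N m (some 0.6 N at the tread); it stops at once or soon after the touch.
- crown2 (a point): Top of roller 2, middle of its width, on the crown line, 98 mm above the bench; a point of the skate, it does not turn with the roller. Cream nylon roller 70 mm diameter, 80 mm wide, axle across the skate (its y), axles 76 mm apart.
- roller2 (a joint): Turn of roller 2 in rad, 0 at the start, no stops; grows when its crown is carried towards the plain end (skate's -x): 10 mm of crown travel is 0.29 rad. Bearing drag about 0.02 N m (some 0.6 N at the tread); it stops at once or soon after the touch.
- crown3 (a point): Top of roller 3, middle of its width, on the crown line, 98 mm above the bench; a point of the skate, it does not turn with the roller. Cream nylon roller 70 mm diameter, 80 mm wide, axle across the skate (its y), axles 76 mm apart.
- roller3 (a joint): Turn of roller 3 in rad, 0 at the start, no stops; grows when its crown is carried towards the plain end (skate's -x): 10 mm of crown travel is 0.29 rad. Bearing drag about 0.02 N m (some 0.6 N at the tread); it stops at once or soon after the touch.
- crown4 (a point): Top of roller 4, middle of its width, on the crown line, 98 mm above the bench; a point of the skate, it does not turn with the roller. Roller 4 is next to the plain end. Cream nylon roller 70 mm diameter, 80 mm wide, axle across the skate (its y), axles 76 mm apart.
- roller4 (a joint): Turn of roller 4 in rad, 0 at the start, no stops; grows when its crown is carried towards the plain end (skate's -x): 10 mm of crown travel is 0.29 rad. Bearing drag about 0.02 N m (some 0.6 N at the tread); it stops at once or soon after the touch.
- spare_roller: New nylon roller standing on end, 70 mm diameter, 80 mm high; loose, to be left alone. Origin on its underside.
- bearing: Ball bearing lying flat, 47 mm across, 14 mm high; loose, to be left alone. Origin on its underside.
- axle_pin: Steel axle pin lying along its x, 20 mm thick, 106 mm long; loose, to be left alone. Origin on its underside.
- screwdriver: Screwdriver with green handle, lying along its x; loose, to be left alone. Origin on its underside.
- hammer: Claw hammer with wooden handle, lying along its x, about 280 mm long; loose, to be left alone. Origin on its underside.
- pliers: Circlip pliers with green grips, lying along their x, about 190 mm long, 16 mm high; loose, to be left alone. Origin on its underside.
- grease_tin: Closed steel tin, 72 mm diameter, 75 mm high; loose, to be left alone. Origin on its underside.
- roller_used: Worn brown roller standing on end, 74 mm diameter, 70 mm high; loose, to be left alone. Origin on its underside.

How it is judged:
By the outcome, as a careful person would: the job done as asked, in the order asked, and still so for the second after the job is handed in, with the robot touching nothing.
It also fails if it takes over 40 s, if anything falls off the work surface, if the arm or the gripper's body presses on something with over 40 N, if the wrist force passes 120 N, or if a joint passes its speed limit or range.

## Working session

There is one attempt and no reset: what is moved stays moved. The work goes in short steps, Python scripts to look and compute and a tool call to move; the robot and the scene stay as the last step left them, time stands still between calls to the robot, and variables do not carry over. Pictures are saved under pics/ and viewed, at most 10 in all, crops included, and the job is handed in when it is done.

Besides the shell and the picture viewer there is one more tool, called after "Emit:" by a JSON object that holds its "name" and its "arguments", one argument or row to a line. jog_arm: Moves the arm, as the interface text tells. Its arguments: {"type":"object","properties":{"motion":{"type":"array"}},"required":["motion"]}

```bash
mkdir -p pics; cat > h.py <<'E'
from cell import env
import numpy as np, cv2
def grab(n):
    c=env.read_camera(n); return c
def cloud(c):
    z=c["z_map"].astype(float);K=c["camera_matrix"];T=np.linalg.inv(c["world_to_cam"])
    v,u=np.mgrid[:z.shape[0],:z.shape[1]]
    P=np.stack([(u-K[0,2])/K[0,0]*z,-(v-K[1,2])/K[1,1]*z,-z],-1)
    W=P@T[:3,:3].T+T[:3,3]; W[z<=0]=np.nan
    return W
E
python3 - <<'E'
from h import *
for n in("side","top"):
    c=grab(n); cv2.imwrite(f"pics/{n}0.png",c["color"][...,::-1]); W=cloud(c)
    np.save(n+"W.npy",W); np.save(n+"C.npy",c["color"])
    print(n,np.linalg.inv(c["world_to_cam"])[:3,3].round())
    for t in["skate","crown1","crown2","crown3","crown4","spare_roller","grease_tin","roller_used","hammer"]:
        for r in env.recognise(n,t)[:2]:
            u,v=map(int,r["location"]); print(t,round(r["score"],2),u,v,W[v,u].round())
print(env.state())
E
```

```text
side [394. 622. 821.]
skate 0.64 294 235 [589.  96.  98.]
skate 0.56 265 248 [644. 149.  96.]
crown1 0.58 301 236 [572.  95.  98.]
crown2 0.58 301 236 [572.  95.  98.]
crown3 0.58 301 236 [572.  95.  98.]
crown4 0.58 301 236 [572.  95.  98.]
spare_roller 0.83 293 193 [640. -53.  80.]
grease_tin 0.97 202 373 [663. 439.  75.]
grease_tin 0.57 339 299 [452. 193.  25.]
roller_used 0.8 318 124 [ 662. -392.   70.]
hammer 0.67 297 292 [554. 193.   9.]
hammer 0.63 399 137 [ 392. -471.   14.]
top [ 399.   -9. 1363.]
skate 0.88 302 186 [579.  40.  90.]
crown1 0.84 303 185 [582.  36.  94.]
crown1 0.39 252 226 [459. 202.  24.]
crown2 0.84 303 185 [582.  36.  94.]
crown2 0.39 252 226 [459. 202.  24.]
crown3 0.84 303 185 [582.  36.  94.]
crown3 0.39 252 226 [459. 202.  24.]
crown4 0.84 303 185 [582.  36.  94.]
crown4 0.39 252 226 [459. 202.  24.]
spare_roller 0.71 332 200 [534. -53. 104.]
spare_roller 0.56 340 165 [646. -79.  87.]
grease_tin 0.79 181 161 [660. 420.  75.]
roller_used 0.91 447 159 [ 668. -420.   71.]
hammer 0.86 467 242 [ 406. -491.   21.]
{'t': 1.0, 'joints': array([ 1.01139132e+00,  4.90898385e-01,  1.55890673e+00,  2.38044105e-05,
        1.09170146e+00, -1.05600375e-01]), 'qvel': array([-7.00977318e-04, -5.93009069e-04, -7.14309329e-04, -7.23099988e-04,
        2.10844995e-03,  8.28233749e-05]), 'tau': array([-3.14877521e-03, -6.12491155e+01, -2.58422291e+01,  6.91600400e-02,
        4.47959255e-02, -1.21326220e-04]), 'eef_pos': array([273.97271104, 561.75908488, 292.25962469]), 'tcp_rot': array([ 3.14150483e+00, -1.19346924e-05,  2.68777705e+00]), 'ft_force': array([ 0.30049456, -0.11357984, -0.30799361]), 'moment': array([ 0.04644384,  0.00643644, -0.00396677]), 'grip_force': 0.0, 'opening': 1.0029698632162445}
```

```bash
python3 -c "
import cv2,numpy as np
a=cv2.imread('pics/side0.png');b=cv2.imread('pics/top0.png')
cv2.imwrite('pics/both.png',cv2.resize(np.vstack([a,b]),(480,600)))"
```

```text
(no output)
```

View pics/top0.png

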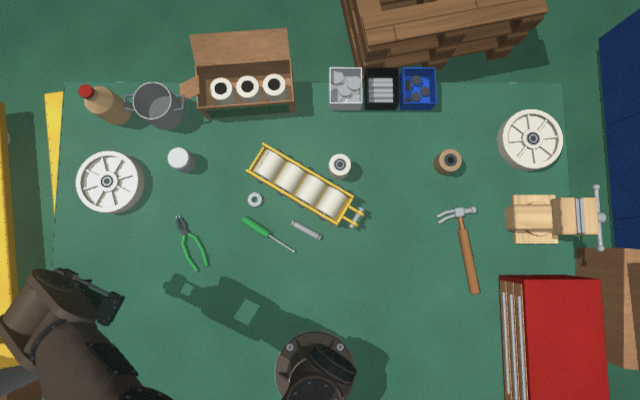

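View pics/side0.png

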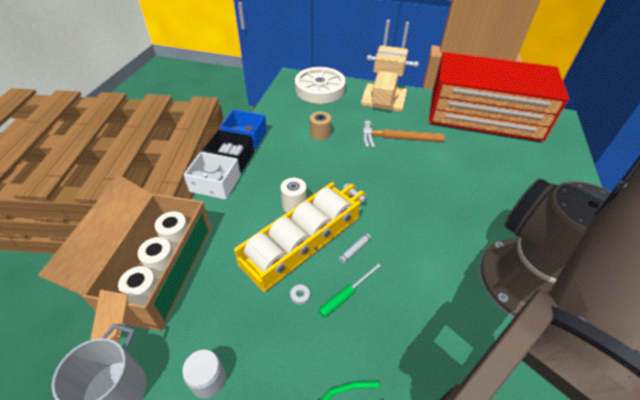

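The top view shows the skate running from its plain end at about (262,150) to the clevis at about (358,215). The spare roller stands beside it at (340,163), and the pin, screwdriver and bearing are on the near side. Next I'll fit the skate pose.

```bash
python3 - <<'E'
from h import *
from scipy.optimize import least_squares
for n in("side","top"):
    W=np.load(n+"W.npy");C=np.load(n+"C.npy").astype(int)
    P=W.reshape(-1,3);c=C.reshape(-1,3)
    near=(np.hypot(P[:,0]-590,P[:,1]-45)<260)
    yel=near&(c[:,0]>130)&(c[:,2]<0.55*c[:,0])&(c[:,1]>0.6*c[:,0])&(P[:,2]>70)&(P[:,2]<92)
    r=cv2.minAreaRect(P[yel][:,:2].astype(np.float32)); print(n,"yellow",yel.sum(),r,np.median(P[yel][:,2]))
    cr=near&(c[:,2]>0.6*c[:,0])&(c[:,0]>150)&(P[:,2]>72)&(P[:,2]<106)
    Q=P[cr]
    # model: crowns; pose x,y,th(dir of -x skate), dz
    def res(p,Q,full=False):
        d=np.array([np.cos(p[2]),np.sin(p[2])]);e=np.array([-d[1],d[0]])
        s=(Q[:,:2]-p[:2])@d; t=(Q[:,:2]-p[:2])@e
        k=np.clip(np.round(s/76-.5),-2,1)+.5; ds=s-76*k
        f=np.hypot(ds,Q[:,2]-63-p[3])-35
        return (s,t,f) if full else np.r_[f]
    th0=np.arctan2(0.0,1);best=None
    for th in np.radians(np.arange(20,80,5)):
      for o in(-30,-15,0,15,30):
        p0=[585+o*np.cos(th),40+o*np.sin(th),th,0]
        d=np.array([np.cos(th),np.sin(th)]);e=np.array([-d[1],d[0]])
        S=(Q[:,:2]-p0[:2]);m=(abs(S@d)<155)&(abs(S@e)<45)
        if m.sum()<300: continue
        f=least_squares(res,p0,args=(Q[m],),loss="soft_l1",f_scale=2)
        sc=f.cost/m.sum()
        if best is None or sc<best[0]: best=(sc,f.x,m)
    sc,p,m=best;s,t,f=res(p,Q,True);g=(abs(s)<150)&(abs(t)<60)&(abs(f)<4)
    print(sc,p,np.degrees(p[2]),m.sum(),"t",np.percentile(t[g],[1,50,99]),"s",np.percentile(s[g],[1,50,99]),"res",np.abs(f[g]).mean())
    print("zmax",np.percentile(Q[g][:,2],[90,99]))
E
```

```text
side yellow 880 ((590.6970825195312, 45.43601989746094), (333.6466979980469, 115.62004089355469), 59.16075134277344) 80.71414510807114Traceback (most recent call last):
  File "<stdin>", line 29, in <module>
    return _quantile_unchecked(
        a, q, axis, out, overwrite_input, method, keepdims, weights)
    return _ureduce(a,
                    func=_quantile_ureduce_func,
    ...<5 lines>...
                    overwrite_input=overwrite_input,
                    method=method)
    r = func(a, **kwargs)
    result = _quantile(arr,
                       quantiles=q,
    ...<2 lines>...
                       out=out,
                       weights=wgt)
    slices_having_nans = np.isnan(arr[-1, ...])
                                  ~~~^^^^^^^^^
IndexError: index -1 is out of bounds for axis 0 with size 0
```

```bash
python3 - <<'E'
from h import *
from scipy.optimize import least_squares
for n in("side","top"):
    W=np.load(n+"W.npy");C=np.load(n+"C.npy").astype(int)
    P=W.reshape(-1,3);c=C.reshape(-1,3)
    near=(np.hypot(P[:,0]-590,P[:,1]-45)<260)
    yel=near&(c[:,0]>130)&(c[:,2]<0.55*c[:,0])&(c[:,1]>0.6*c[:,0])&(P[:,2]>76)&(P[:,2]<90)
    print(n,"yellow",yel.sum(),cv2.minAreaRect(P[yel][:,:2].astype(np.float32)))
    def geo(p,Q):
        d=np.array([np.cos(p[2]),np.sin(p[2])]);e=np.array([-d[1],d[0]])
        return (Q[:,:2]-p[:2])@d,(Q[:,:2]-p[:2])@e
    def res(p,Q):
        s,t=geo(p,Q);k=np.clip(np.round(s/76-.5),-2,1)+.5
        return np.hypot(s-76*k,Q[:,2]-63-p[3])-35
    p0=[590.7,45.4,np.radians(59.16),0]
    s,t=geo(p0,P); m=(abs(s)<140)&(abs(t)<36)&(P[:,2]>75)&(P[:,2]<106); Q=P[m]
    f=least_squares(res,p0,args=(Q,),loss="soft_l1",f_scale=1.5)
    r=np.abs(f.fun); print(f.x,np.degrees(f.x[2]),m.sum(),"cost",f.cost/m.sum())
    s,t=geo(f.x,P); z=P[:,2]
    for k in range(4):
        a=m&(abs(s-76*(k-1.5))<5); print("crown z",np.median(z[a]).round(1),a.sum(),end="; ")
    for lo,hi in((60,76),(76,90),(90,106)):
        g=yel&(abs(s)<200) if 0 else near&(z>lo)&(z<hi)&(abs(s)<175)&(abs(t)<70)
        print(lo,"t",np.percentile(t[g],[1,99]).round(1),"s",np.percentile(s[g],[1,99]).round(1))
    for lo in(-240,-225,-210,-195,-180):
        g=(s>lo)&(s<lo+15)&(abs(t)<60)&(z>20); print(lo,g.sum(),z[g].max().round(1) if g.any() else "", np.percentile(t[g],[2,98]).round() if g.any() else "")
E
```

```text
side yellow 678 ((587.7847290039062, 47.10679626464844), (333.647216796875, 108.39778900146484), 59.095890045166016)
[ 1.74153470e+03 -6.51100766e+02  1.02700379e+00 -4.00491492e-02] 58.842982715455534 2187 cost 0.6060430909503797
crown z 97.7 75; crown z 97.8 87; crown z 98.0 93; crown z 98.0 109; Traceback (most recent call last):
  File "<stdin>", line 24, in <module>
    return _quantile_unchecked(
        a, q, axis, out, overwrite_input, method, keepdims, weights)
    return _ureduce(a,
                    func=_quantile_ureduce_func,
    ...<5 lines>...
                    overwrite_input=overwrite_input,
                    method=method)
    r = func(a, **kwargs)
    result = _quantile(arr,
                       quantiles=q,
    ...<2 lines>...
                       out=out,
                       weights=wgt)
    slices_having_nans = np.isnan(arr[-1, ...])
                                  ~~~^^^^^^^^^
IndexError: index -1 is out of bounds for axis 0 with size 0
```

The pose fit gives skate centre ≈ (588, 47). The row points 58.9° towards the plain end, and the crowns are at z ≈ 98. With the tool's yaw turned to 148.9°, its +y lies along the stroke.

Emit:
{"name": "jog_arm", "arguments": {
  "motion": [
    [0,0,5.1,0,0,0,0],
    [0,0,0,-38,-29,0,0],
    [0,0,0,-38,-29,0,0],
    [0,0,0,-38,-29,0,0],
    [0,0,0,-38,-29,0,0],
    [0,0,0,-38,-29,0,0],
    [0,0,0,-38,-29,0,0],
    [0,0,0,-38,-29,0,0],
    [0,0,0,-38,-29,0,0],
    [0,0,0,-38,-29,0,0]
  ]
}}

```text
t: 2.25
eef_pos: [432.5, 160.2, 292.5]
tcp_rot: [3.141, 0.0, 2.599]
ft_force: [-0.3, 0.9, -1.1]
opening: 0.028
grip_force: 0.0
```

Emit:
{"name": "jog_arm", "arguments": {
  "motion": [
    [0,0,0,-38,-29,0,0],
    [0,0,0,-38,-29,10,0],
    [0,0,0,-38,-29,20,0],
    [0,0,0,-38,-29,20,0],
    [0,0,0,-25,-18,20,0],
    [0,0,0,-10,-10,10,0],
    [0,0,0,0,0,0,0],
    [0,0,0,0,0,0,0]
  ]
}}

```text
t: 3.25
eef_pos: [517.6, -57.4, 212.9]
tcp_rot: [3.141, 0.001, 2.599]
ft_force: [0.5, -0.1, 0.5]
opening: 0.008
grip_force: 0.0
```

```bash
python3 - <<'E'
from h import *
s=env.state(); print(env.nose_length,s)
d=np.array([.5165,.8563]);e=np.array([-.8563,.5165]);q=s["eef_pos"][:2]-[588,47]
print("s,t",q@d,q@e,"tip z",s["eef_pos"][2]-env.nose_length,np.degrees(s["tcp_rot"]))
for n in("side","top"):
    c=grab(n);cv2.imwrite(f"pics/{n}1.png",c["color"][...,::-1])
    np.save(n+"W1.npy",cloud(c))
im=cv2.imread("pics/side1.png")[130:310,190:430]; cv2.imwrite("pics/side1c.png",cv2.resize(im,None,fx=3,fy=3))
E
```

```text
77.60000000000001 {'t': 3.25, 'joints': array([-2.37399253e-01,  4.46593262e-01,  1.90074300e+00,  2.85660575e-04,
        7.93663588e-01, -1.26630135e+00]), 'qvel': array([ 0.00783692, -0.0036396 , -0.00180017, -0.00098536, -0.00207351,
       -0.0031592 ]), 'tau': array([-7.49381538e-01, -5.11572075e+01, -1.96011686e+01, -2.14141543e-02,
        7.49176042e-02, -5.41654037e-03]), 'eef_pos': array([517.5502984 , -57.38513658, 212.90265594]), 'tcp_rot': array([3.14122053e+00, 5.04418447e-04, 2.59949808e+00]), 'ft_force': array([ 0.45555779, -0.06873739,  0.49733267]), 'moment': array([-0.04468467, -0.0141017 ,  0.00937831]), 'grip_force': 0.0, 'opening': 0.007512900491276023}
s,t -125.77226333005639 6.411156440595107 tip z 135.30265594143253 [1.79978679e+02 2.89010481e-02 1.48940269e+02]
```

View pics/side1c.png

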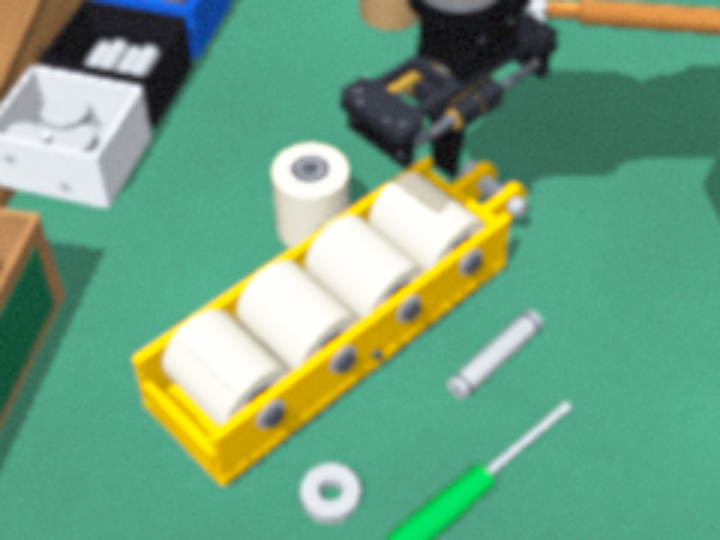

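The picture shows the closed fingertips over roller 1 at about (445,165) in the crop, and everything else undisturbed. I'll centre across the row, lower, and then descend at a slant towards the plain end.

Emit:
{"name": "jog_arm", "arguments": {
  "motion": [
    [0,0,0,-3,0,12,0],
    [0,0,0,-3,0,12,0],
    [0,0,0,0,0,6,0],
    [0,0,0,0,1,2,0],
    [0,0,0,0,1,1,0],
    [0,0,0,0,1,1,0],
    [0,0,0,0,1,0.5,0],
    [0,0,0,0,0,0,0],
    [0,0,0,0,0,0,0]
  ]
}}

```text
t: 4.47
eef_pos: [525.0, -57.9, 177.8]
tcp_rot: [3.141, 0.0, 2.599]
ft_force: [-0.1, -0.1, -1.2]
opening: 0.004
grip_force: 0.0
```

Emit:
{"name": "jog_arm", "arguments": {
  "motion": [
    [0,0,0,0,0.5,0.5,0],
    [0,0,0,0,0.5,0.5,0],
    [0,0,0,0,0.3,0,0]
  ]
}}

```text
t: 4.85
eef_pos: [525.6, -56.8, 176.7]
tcp_rot: [3.142, -0.0, 2.599]
ft_force: [-0.2, -0.2, -0.3]
opening: 0.006
grip_force: 0.0
```

Emit:
{"name": "jog_arm", "arguments": {
  "motion": [
    [0,0,0,0,0.5,0.4,0],
    [0,0,0,0,0.5,0.4,0],
    [0,0,0,0,0.3,0,0]
  ]
}}

```text
t: 5.22
eef_pos: [526.3, -55.7, 175.9]
tcp_rot: [3.142, -0.0, 2.599]
ft_force: [0.1, -0.2, 0.7]
opening: 0.006
grip_force: 0.0
```

Emit:
{"name": "jog_arm", "arguments": {
  "motion": [
    [0,0,0,0,0.5,0.3,0],
    [0,0,0,0,0.5,0.2,0],
    [0,0,0,0,0.5,0,0]
  ]
}}

```text
t: 5.6
eef_pos: [527.1, -54.4, 175.8]
tcp_rot: [3.141, 0.0, 2.599]
ft_force: [-2.0, -0.6, 5.7]
opening: 0.006
grip_force: 3.0
```

Emit:
{"name": "jog_arm", "arguments": {
  "motion": [
    [0,0,0,0,0.5,0.2,0],
    [0,0,0,0,0.5,0.2,0],
    [0,0,0,0,0.5,0,0]
  ]
}}

```text
t: 5.98
eef_pos: [527.9, -53.1, 175.8]
tcp_rot: [3.141, 0.001, 2.599]
ft_force: [-2.3, 1.0, 10.6]
opening: 0.009
grip_force: 5.3
```

Emit:
{"name": "jog_arm", "arguments": {
  "motion": [
    [0,0,0,0,1,-0.3,0],
    [0,0,0,0,1,-0.2,0],
    [0,0,0,0,2,0,0],
    [0,0,0,0,2,0,0],
    [0,0,0,0,2,0,0]
  ]
}}

```text
t: 6.6
eef_pos: [532.1, -46.2, 175.8]
tcp_rot: [3.141, 0.0, 2.599]
ft_force: [-0.5, 0.0, 4.6]
opening: 0.002
grip_force: 2.4
```

Emit:
{"name": "jog_arm", "arguments": {
  "motion": [
    [0,0,0,0,2,0,0],
    [0,0,0,0,3,0,0],
    [0,0,0,0,3,0,0],
    [0,0,0,0,3,0,0],
    [0,0,0,0,5,0,0],
    [0,0,0,0,7,0,0],
    [0,0,0,0,7,0,0],
    [0,0,0,0,7,0,0],
    [0,0,0,0,5,0,0],
    [0,0,0,0,3,0,0]
  ]
}}

```text
t: 7.85
eef_pos: [555.4, -7.5, 175.5]
tcp_rot: [3.142, -0.0, 2.599]
ft_force: [-0.1, 0.0, 0.2]
opening: 0.002
grip_force: 0.0
```

```bash
python3 - <<'E'
from h import *
c=grab("side");cv2.imwrite("pics/side2.png",c["color"][...,::-1])
s=env.state();q=s["eef_pos"][:2]-[588,47];print(s["eef_pos"],s["ft_force"],q@[.5165,.8563],q@[-.8563,.5165])
im=np.hstack([cv2.imread(f"pics/side{k}.png")[170:300,230:370] for k in(1,2)]); cv2.imwrite("pics/cmp.png",cv2.resize(im,None,fx=2.8,fy=2.8,interpolation=cv2.INTER_CUBIC))
E
```

```text
[555.44511791  -7.31949366 175.51856166] [ 0.27370116  0.85530644 -0.3033845 ] -63.32837902523873 -0.17927294172742184
```

View pics/cmp.png

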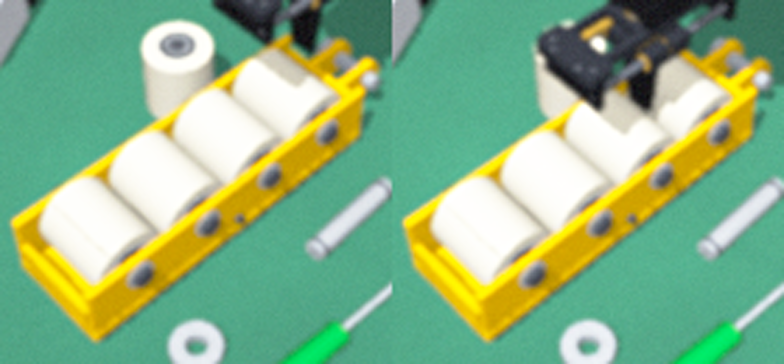

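The skate hasn't moved in the picture, and the tips are just ahead of roller 2. I'll carry on at this height.

Emit:
{"name": "jog_arm", "arguments": {
  "motion": [
    [0,0,0,0,3,0,0],
    [0,0,0,0,3,0,0],
    [0,0,0,0,3,0,0],
    [0,0,0,0,3,0,0],
    [0,0,0,0,3,0,0],
    [0,0,0,0,3,0,0],
    [0,0,0,0,3,0,0]
  ]
}}

```text
t: 8.78
eef_pos: [566.2, 10.4, 175.8]
tcp_rot: [3.141, 0.0, 2.599]
ft_force: [-0.7, -0.4, 5.4]
opening: 0.005
grip_force: 2.6
```

Emit:
{"name": "jog_arm", "arguments": {
  "motion": [
    [0,0,0,0,3,0,0],
    [0,0,0,0,3,0,0],
    [0,0,0,0,3,0,0],
    [0,0,0,0,3,0,0],
    [0,0,0,0,3,0,0],
    [0,0,0,0,4,0,0],
    [0,0,0,0,7,0,0],
    [0,0,0,0,8,0,0],
    [0,0,0,0,7,0,0],
    [0,0,0,0,5,0,0]
  ]
}}

```text
t: 10.02
eef_pos: [590.1, 50.1, 175.5]
tcp_rot: [3.142, -0.0, 2.599]
ft_force: [-0.2, 1.1, -0.1]
opening: 0.007
grip_force: 0.0
```

Emit:
{"name": "jog_arm", "arguments": {
  "motion": [
    [0,0,0,0,5,0,0],
    [0,0,0,0,3,0,0],
    [0,0,0,0,3,0,0],
    [0,0,0,0,3,0,0],
    [0,0,0,0,3,0,0],
    [0,0,0,0,3,0,0],
    [0,0,0,0,3,0,0],
    [0,0,0,0,3,0,0],
    [0,0,0,0,3,0,0]
  ]
}}

```text
t: 11.15
eef_pos: [604.9, 74.6, 175.8]
tcp_rot: [3.141, 0.0, 2.599]
ft_force: [-1.1, -1.0, 5.0]
opening: 0.003
grip_force: 2.2
```

Emit:
{"name": "jog_arm", "arguments": {
  "motion": [
    [0,0,0,0,3,0,0],
    [0,0,0,0,3,0,0],
    [0,0,0,0,3,0,0],
    [0,0,0,0,3,0,0],
    [0,0,0,0,3,0,0],
    [0,0,0,0,3,0,0],
    [0,0,0,0,5,0,0],
    [0,0,0,0,8,0,0],
    [0,0,0,0,8,0,0],
    [0,0,0,0,8,0,0]
  ]
}}

```text
t: 12.4
eef_pos: [629.4, 115.3, 175.5]
tcp_rot: [3.141, 0.0, 2.599]
ft_force: [0.3, 0.4, 0.4]
opening: 0.004
grip_force: 0.0
```

Emit:
{"name": "jog_arm", "arguments": {
  "motion": [
    [0,0,0,0,6,0,0],
    [0,0,0,0,4,0,0],
    [0,0,0,0,3,0,0],
    [0,0,0,0,3,0,0],
    [0,0,0,0,3,0,0],
    [0,0,0,0,3,0,0],
    [0,0,0,0,3,0,0],
    [0,0,0,0,3,0,0],
    [0,0,0,0,3,0,0]
  ]
}}

```text
t: 13.52
eef_pos: [645.2, 141.4, 175.9]
tcp_rot: [3.141, 0.0, 2.599]
ft_force: [-0.7, -0.3, 4.9]
opening: 0.006
grip_force: 2.2
```

Emit:
{"name": "jog_arm", "arguments": {
  "motion": [
    [0,0,0,0,3,0,0],
    [0,0,0,0,3,0,0],
    [0,0,0,0,3,0,0],
    [0,0,0,0,3,0,0],
    [0,0,0,0,3,0,0],
    [0,0,0,0,3,0,0],
    [0,0,0,0,5,0,0],
    [0,0,0,0,8,-4,0],
    [0,0,0,0,12,-15,0],
    [0,0,0,0,15,-30,0]
  ]
}}

```text
t: 14.78
eef_pos: [675.1, 191.4, 224.3]
tcp_rot: [-3.14, -0.002, 2.599]
ft_force: [0.1, -0.7, -0.2]
opening: 0.006
grip_force: 0.0
```

Emit:
{"name": "jog_arm", "arguments": {
  "motion": [
    [0,0,0,0,20,-40,0],
    [0,0,0,0,30,-30,0],
    [0,0,0,0,30,0,0],
    [0,0,0,10,30,0,0],
    [0,0,0,20,30,0,0],
    [0,0,0,10,15,0,0],
    [0,0,0,0,0,0,0],
    [0,0,0,0,0,0,0]
  ]
}}

```text
t: 15.78
eef_pos: [721.0, 343.2, 294.7]
tcp_rot: [-3.141, 0.0, 2.598]
ft_force: [-0.5, 0.2, -0.2]
opening: 0.006
grip_force: 0.0
```

```bash
python3 - <<'E'
from h import *
for n in("side","top"):
    c=grab(n);cv2.imwrite(f"pics/{n}3.png",c["color"][...,::-1])
s=env.state();print(s["t"],s["eef_pos"],s["ft_force"])
a=[cv2.imread(f"pics/side{k}.png")[170:300,230:370] for k in(1,3)]
b=[cv2.imread(f"pics/top{k}.png")[135:235,235:375] for k in(0,3)]
cv2.imwrite("pics/cmp3.png",cv2.resize(np.vstack([np.hstack(a),np.hstack(b)]),None,fx=2.6,fy=2.6,interpolation=cv2.INTER_CUBIC))
E
```

```text
15.875 [721.1873868  342.97834476 294.87561408] [ 0.09007714 -0.55502272  0.39896181]
```

View pics/cmp3.png

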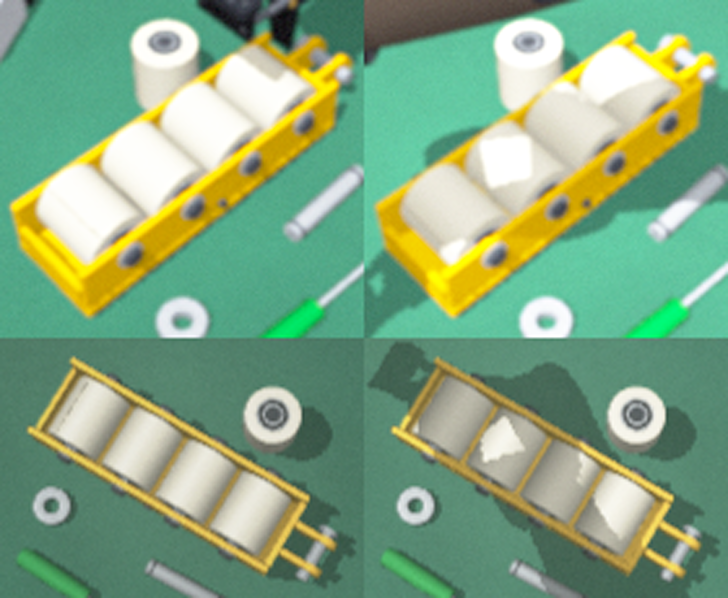

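The picture shows the skate and loose parts in place. The seam that was on roller 4's plain-end slope at about (85,215) has turned out of sight, so it rolled forward. The arm is clear of everything, so I'll hand in.

```bash
python3 -c "
from cell import env
print(env.job_done())"
```

```text
the job is handed in; nothing more can be done
None
```

I stroked all four rollers in one pass from the clevis to the plain end at about 5 N (about 11 N briefly at first touch) and handed the job in with the hand clear; the skate shows no movement, but I only saw roller 4 turn (its seam went out of sight), so rollers 1–3 are inferred from the steady contact force.

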